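Hold a sample vial down in a counting well

TASK

Open the counting well by turning the captive wing nut so that the cover swings right off the slot, then take the vial that stands in the white tray by its cap, lower it upright through the slot and push it down on the sprung platform inside, close to the platform's lower stop. The count runs only while the vial is held down, so finish with the cap still gripped between the fingers and the vial kept pressed down; leave the other vial, the small bottle and the timer alone.

Things in the scene. Friction and masses are not known exactly. Their poses are not given: they have to be found in the camera images.
- slot (a point): Centre of the slot's mouth in the roof of the counting well, 62 mm above the bench. The slot is a through hole in the 14 mm thick roof, 29.4 mm wide along this point's x and 52 mm long along its y, with a 2 mm chamfer round the mouth. The vial may stand anywhere along the slot's length. Below is a sprung platform as large as the slot.
- wing_nut (a point): Centre of the wing nut's wing, on the cover's pivot, 74 mm from the slot's centre towards the slot's -y. The upright wing is a dark steel bar 12 mm thick (this point's x), 36 mm long (its y), 22 mm high: underside 74 mm, top 96 mm above the bench. Below it are a 25 mm round boss 7 mm high and the cover. Its axes turn with the cover.
- cover (a joint): Turn (rad) of the wing nut and the bare aluminium cover fixed to it. 0: the cover (42 mm wide, reaching 104 mm from the pivot, top 5 mm above the roof) lies over the slot, along its y. Grows anticlockwise seen from above, the cover swinging out over the well's -x side; slot wholly clear from about 0.75, stop at 1.6. Starts at 0 to 0.25; stays where it is left (friction 0.06 N m).
- platform (a joint): Travel of the sprung platform inside the well, in m: 0 at rest, its top 20 mm below the mouth of the slot; 0.014 at the lower stop, its top 34 mm below the mouth. It rises again when let go; the spring pushes back with 2 N at rest and 5 N at the stop.
- sample_center (a point): Centre (half-way up) of the sample vial: a round plain vial 61 mm high with a ribbed cap, the only one standing in the tray, upright, its foot 30.5 mm below this point. Body diameter 27.4 mm up to 45 mm above the foot, cap diameter 25.6 mm from 46 to 61 mm. 18 g (can vary). z is its axis.
- sample_cap (a point): Centre of the sample vial's cap, 53.5 mm above its foot (7.5 mm below its top): where to grip it; at the platform's lower stop the cap's lower edge is still 12 mm above the well's roof.
- well: Counting well: fixed white box with a grey roof, 110 mm (x) by 160 mm (y) by 62 mm high, dark readout on its -x side, a round pod on its +x side. Origin under its middle; the slot's centre is 22 mm towards +y of it.
- tray: Shallow white tray, fixed, 112 mm (x) by 160 mm (y), rim 22 mm high, walls and floor 2 mm thick; origin at the middle of its underside. Tall fixed books stand on the bench behind its right end (from about x = 0.52 m on, right of y = -0.22 m): keep the hand clear of them.
- other_vial: Another vial of the same kind, 27 mm across and 61 mm high, standing on the bare bench; to be left alone. Origin at its foot.
- small_bottle: Small reagent bottle, 45 mm across and 90 mm high, to be left alone. Origin at its foot.
- bench_timer: Bench timer lying flat, 72 by 64 by 18 mm, to be left alone. Origin under its middle.

How it is judged:
On the way, in this order (a step that is already met when the one before it is completed fails the run):
1. the cover is swung off the slot (value of joint cover above 0.75 rad), for 0.2 s.
2. the vial's foot is through the mouth of the slot (x of sample_center in the frame of slot between -0.003 and 0.003 m and y of sample_center in the frame of slot between -0.014 and 0.014 m and angle between sample_center's own z axis and vertical below 0.15 rad and z of sample_center in the frame of slot below 0.0225 m), for 0.1 s.
At the end, for the whole second after the job is handed in: Cover turned over 0.75 rad; sample vial still, upright (0.15 rad) in the slot, foot over 27 mm below the mouth, platform pressed down over 9 of its 14 mm; cap held between the fingers (over 2 N, grasp point within 23 mm of the cap's centre) (x of sample_center in the frame of slot between -0.003 and 0.003 m and y of sample_center in the frame of slot between -0.014 and 0.014 m and angle between sample_center's own z axis and vertical below 0.15 rad and value of joint cover above 0.75 rad and value of joint platform above 0.009 m and z of sample_center in the frame of slot below 0.003 m and contact force between the fingers and sample above 2 N and distance between the grasp point and sample_cap below 0.023 m and linear speed of sample below 0.02 m/s); the arm keeps its last pose, push and grip.
It fails at once if the vial standing on the bare bench is moved more than 20 mm or tipped (distance of other_vial from where it was at the start of the episode above 0.02 m or angle between other_vial's own z axis and vertical above 0.4 rad).
It fails at once if the small bottle is moved more than 20 mm or tipped (distance of small_bottle from where it was at the start of the episode above 0.02 m or angle between small_bottle's own z axis and vertical above 0.4 rad).
It fails at once if the timer is moved more than 20 mm or tipped (distance of bench_timer from where it was at the start of the episode above 0.02 m or angle between bench_timer's own z axis and vertical above 0.4 rad).
It also fails if it takes over 48 s, if anything falls off the work surface, if the arm or the gripper's body presses on something with over 40 N, if the wrist force passes 120 N, or if a joint passes its speed limit or range.

ROBOT

A 6-joint arm with a two-finger parallel gripper is mounted at the origin on a cart in front of the work surface, level with it; the furniture and walls round the work are solid. World frame = base frame: x ahead of the robot, y to its left, z up, the work surface at z = 0. Lengths are in m, angles in rad, forces in N, time in s.
With the tool pointing down it reaches from about 0.375 to 0.975 m from the base axis. Payload 3.8 kg.
Tool frame: the origin (TCP) lies at the very end of the fingers, on their centre line; the grasp point (between the pads) lies 19 mm behind it; z points along the fingers, y is the line along which they close (so a half turn about z gives the same grasp; the last joint's range is limited). The gripper opens to 85 mm and grips with 20 to 120 N. Pads are 22 mm wide; open, the fingers measure 114 mm over their backs; the gripper's body (76 mm by 85 mm) begins 54 mm behind the grasp point. The pads swing forward as they close: fully open they stand 13 mm farther back than shut.
Start: joints at [-1.296, 0.264, 1.604, -0, 1.274, -0.037], TCP at [0.207, -0.642, 0.231] pointing down, gripper open.
Joint ranges: [-2.63, 2.63], [-0.94, 2.18], [0.31, 2.57], [-1.31, 4.45], [0, 2.66], [-2.55, 2.55]. Speed limits (rad/s): [2.57, 2.57, 3.14, 3.14, 3.14, 3.14].

INTERFACE

Orientations are given as a rotation vector (axis times angle).
In Python, from workcell import read_state, read_camera, calibration, finish_job gives the robot as it stands.
- The arm moves only by the tool step_arm, never from a script. Its argument "commands" is a list of rows, each an object of numbers: "fingers": the gripper's target within -1 to 1 (shut at 1, half-way at 0, fully open at -1); "dx", "dy", "dz": the shift along the tool's x, y, z in m; "roll": the turn about the tool's z in degrees. In form: [{"fingers": .., "dx": .., "dy": .., "dz": .., "roll": ..}, ...]. A call has 1 to 8 rows; each row is the pose to reach, as a shift and turn from the pose commanded when the call began, along the tool's axes at that moment; what a row does not reach only later rows make up. A row lasts 1/8 s, in which the tool goes at most 62.5 mm and 10.7 degrees, less where a joint would pass 70% of its speed; a pose out of reach is approached as far as the arm can. A call with a gripper value outside its range is refused whole. The fingers move at their own pace and stop on an object; "squeeze" is the grip in N (left out, the last holds). Time passes only in rows, so rows that repeat a pose let the fingers close. It gives the time, the measured TCP pose, the force, the opening and the grip force at its end, in the units of the state.
- read_state(): the state, without advancing time (a new reading comes with each control period).
- read_camera(name): name is "scene" or "top"; returns (picture, depth): 480x640x3 uint8, blue, green, red; 480x640 float32, m along the optical axis (not along the pixel's ray), 0 where there is no reading.
- calibration(name): a dict with "intrinsics" (3x3 intrinsics, pixels), "world_to_cam" (4x4, takes a point from world to camera coordinates). Camera axes: x right, y up, looking along -z (the intrinsics and any distortion apply to the point x, -y, -z); pixel columns grow to the right and rows downward; lengths in m; the calibration is good to about 2 mm. A picture is of the moment at which its call begins. calibration takes no time and is no camera call.
- finish_job(): hands the job in; it is judged then, once.
The state is a dict: "time": time; "q": joint angles; "joint_vel": joint speeds; "joint_torque": joint torques, N m; "tool_pos": TCP position; "tcp_rot": TCP orientation; "wrist_force": force on the tool from outside, world axes, zero at the start; "torque": the same for the moment, N m; "width": opening from 0.0 (shut) to 1.0 (fully open); "grip_force": force on a finger pad.
Only numpy, scipy, OpenCV 4.12 (cv2) and the standard library are available. Lean on these libraries where they do the work, as an engineer would, in place of code of your own. Each camera call takes 0.05 s, during which the arm holds its last target. There are 200 camera calls.

## Working session

There is one attempt and no reset: what is moved stays moved. The work goes in short steps, Python scripts to look and compute and a tool call to move; the robot and the scene stay as the last step left them, time stands still between calls to the robot, and variables do not carry over. Pictures are saved under pics/ and viewed, at most 10 in all, crops included, and the job is handed in when it is done.

Besides the shell and the picture viewer there is one more tool, called after "Request:" as name(argument=value, ...) on one line, values as JSON. step_arm: Moves the arm, as the interface text tells. Its arguments: {"type":"object","properties":{"commands":{"type":"array","items":{"type":"object","properties":{"fingers":{"type":"number"},"dx":{"type":"number"},"dy":{"type":"number"},"dz":{"type":"number"},"roll":{"type":"number"}}}},"squeeze":{"type":"number"}},"required":["commands"]}

```bash
mkdir -p pics; cat > h.py <<'E'
import numpy as np,cv2
from workcell import *
def pts(name):
    im,d=read_camera(name);c=calibration(name);K=np.array(c["intrinsics"]);T=np.linalg.inv(np.array(c["world_to_cam"]))
    v,u=np.mgrid[0:480,0:640]
    p=cv2.undistortPoints(np.stack([u,v],-1).reshape(-1,1,2).astype(np.float64),K,np.array(c.get("distortion",np.zeros(5)),float)).reshape(480,640,2)
    P=np.stack([p[...,0]*d,-p[...,1]*d,-d,np.ones_like(d)],-1)@T.T
    P=P[...,:3];P[d==0]=np.nan
    return im,d,P
E
python3 - <<'E'
from h import *
print(calibration("top").keys(),read_state())
for n in("top","scene"):
    im,d,P=pts(n);cv2.imwrite(f"pics/{n}0.png",im);np.save(n+"0.npy",P);print(n,np.linalg.inv(np.array(calibration(n)["world_to_cam"]))[:3,3],P[240,320])
E
```

```text
dict_keys(['intrinsics', 'world_to_cam']) {'time': 0.0, 'q': array([-1.29589137e+00,  2.64735441e-01,  1.60539575e+00,  2.75889482e-05,
        1.27370697e+00, -3.68638815e-02]), 'joint_vel': array([-0.00158541,  0.0005784 ,  0.0007838 , -0.0005132 ,  0.00269568,
       -0.00053329]), 'joint_torque': array([-1.74529701e-03, -5.15116954e+01, -3.67314041e+01, -8.42474105e-05,
        1.29637920e-02, -2.28903104e-05]), 'tool_pos': array([ 0.20687944, -0.64173382,  0.22996223]), 'tcp_rot': array([-3.10129589e+00, -4.87385153e-01,  3.77422539e-04]), 'wrist_force': array([-0.21182659,  0.8228528 , -0.66646619]), 'torque': array([ 0.02771581,  0.07246851, -0.02041191]), 'grip_force': 0.0, 'width': 0.9979292127978534}
top [0.4395794  0.08770916 1.22907652] [ 0.53835273  0.10910935 -0.00080986]
scene [-0.15158037  0.50025152  0.70464373] [ 0.63558115 -0.00127477  0.0030227 ]
```

View pics/top0.png

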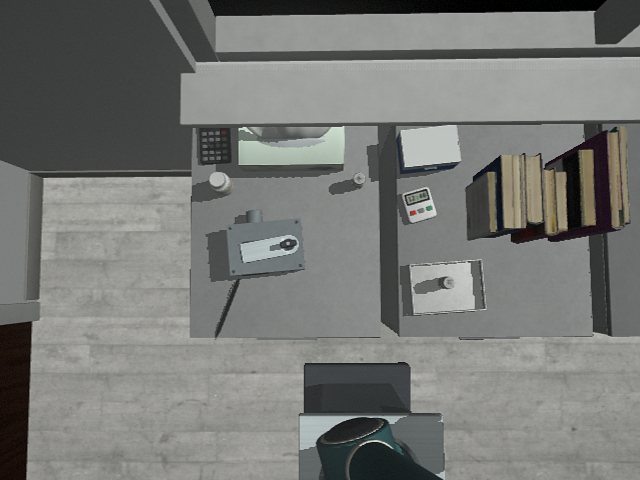

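View pics/scene0.png

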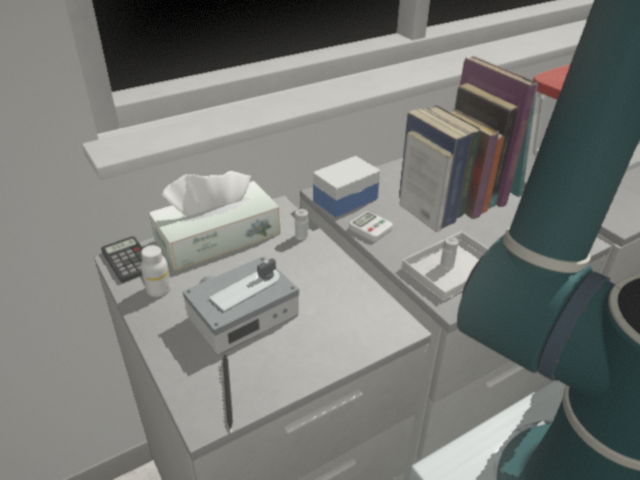

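The top view shows the well around (265,247) with the cover across it and the wing nut at (289,244). The sample vial is in the tray at (447,283), the other vial at (359,180), the bottle at (220,182) and the timer at (420,205).

```bash
cat >> h.py <<'E'
def well(im,P):
    z=P[...,2];m=((z>.055)&(z<.071)).astype(np.uint8);m[:,:200]=0;m[:,320:]=0;m[:200]=0;m[300:]=0
    m=cv2.morphologyEx(m,cv2.MORPH_OPEN,np.ones((3,3)))
    n,l,s,_=cv2.connectedComponentsWithStats(m);k=1+s[1:,4].argmax()
    return cv2.minAreaRect(P[l==k][:,:2].astype(np.float32))
E
python3 - <<'E'
from h import *
im=cv2.imread("pics/top0.png");P=np.load("top0.npy")
print("well",well(im,P))
def seg(u0,u1,v0,v1,z0,z1,nm):
    Q=P[v0:v1,u0:u1].reshape(-1,3);Q=Q[(Q[:,2]>z0)&(Q[:,2]<z1)]
    print(nm,len(Q),np.nanmean(Q,0).round(4),cv2.minAreaRect(Q[:,:2].astype(np.float32)))
seg(270,310,225,260,.085,.11,"wing")
seg(425,470,265,305,.054,.08,"samplecap")
seg(400,490,250,320,.012,.03,"tray")
seg(345,375,165,195,.05,.08,"other")
P2=np.load("scene0.npy");P=P2
seg(240,290,250,290,.085,.105,"wing s")
seg(435,465,225,275,.055,.075,"cap s")
seg(180,300,250,355,.064,.072,"cover s")
cv2.imwrite("pics/c1.png",cv2.resize(im[200:290,210:330],None,fx=6,fy=6,interpolation=2))
E
```

```text
well ((0.5201482176780701, 0.2264559268951416), (0.1104607880115509, 0.1604202836751938), 5.115416049957275)
wing 99 [0.5239 0.1743 0.0954] ((0.5243200063705444, 0.1745903342962265), (0.011556033976376057, 0.03497469425201416), 11.061026573181152)
samplecap 125 [ 0.4411 -0.1654  0.0621] ((0.4408097267150879, -0.16622941195964813), (0.026666272431612015, 0.02341695874929428), 89.07762145996094)
tray 407 [ 0.4308 -0.176   0.0206] ((0.4316766858100891, -0.17136238515377045), (0.11218409985303879, 0.16107645630836487), 3.7262136936187744)
other 114 [0.6668 0.0231 0.0606] ((0.6666966080665588, 0.02355155348777771), (0.024522241204977036, 0.023660248145461082), 1.672589898109436)
wing s 182 [0.5217 0.1773 0.0934] ((0.5233936309814453, 0.1760082244873047), (0.013234217651188374, 0.0357341468334198), 17.408920288085938)
cap s 137 [ 0.4389 -0.1626  0.0621] ((0.44084081053733826, -0.16466264426708221), (0.02490967884659767, 0.025821520015597343), 37.8541259765625)
cover s 1817 [0.5147 0.2322 0.0667] ((0.5191807746887207, 0.22822129726409912), (0.11027561873197556, 0.15956421196460724), 4.985349655151367)
```

View pics/c1.png

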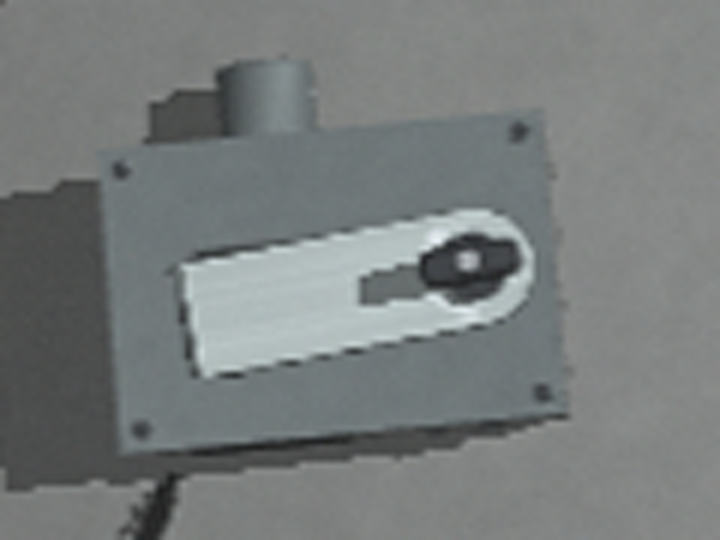

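```bash
cat > go.py <<'E'
import sys,numpy as np
from workcell import read_state
from scipy.spatial.transform import Rotation as R
def go(x,y,z,yaw=None):
    "yaw: of tool y axis, deg; prints dx dy dz roll"
    s=read_state();M=R.from_rotvec(s["tcp_rot"]).as_matrix()
    cur=np.degrees(np.arctan2(M[1,1],M[0,1]))
    d=M.T@(np.array([x,y,z])-s["tool_pos"])
    r=0 if yaw is None else -((yaw-cur+180)%360-180)
    print("move",d.round(4),"roll",round(r,1),"| pos",s["tool_pos"].round(4),"yaw",cur.round(1),"tilt",M[:,2].round(3),"w",round(s["width"],3),"g",round(s["grip_force"],1),"F",s["wrist_force"].round(1),"t",round(s["time"],2),"q",s["q"].round(2))
if __name__=="__main__": go(*map(float,sys.argv[1:]))
E
python3 go.py .5245 .1747 .15 11
```

```text
move [ 0.5528 -0.6795  0.0815] roll -83.1 | pos [ 0.2069 -0.6418  0.23  ] yaw -72.1 tilt [-0.001  0.002 -1.   ] w 1.003 g 0.0 F [ 0.8 -0.4 -0.2] t 0.1 q [-1.3   0.26  1.61  0.    1.27 -0.04]
```

Request:
step_arm(commands=[{"dx": 0.276,"dy": -0.34,"dz": 0,"roll": -41},{"dx": 0.276,"dy": -0.34,"dz": 0,"roll": -41},{"dx": 0.553,"dy": -0.68,"dz": 0.03,"roll": -83},{"dx": 0.553,"dy": -0.68,"dz": 0.03,"roll": -83},{"dx": 0.553,"dy": -0.68,"dz": 0.03,"roll": -83},{"dx": 0.553,"dy": -0.68,"dz": 0.03,"roll": -83},{"dx": 0.553,"dy": -0.68,"dz": 0.03,"roll": -83},{"dx": 0.553,"dy": -0.68,"dz": 0.03,"roll": -83}])

```text
invalid input
```

```bash
python3 go.py .5245 .1747 .14 11
```

```text
move [ 0.5528 -0.6795  0.0915] roll -83.1 | pos [ 0.2069 -0.6418  0.23  ] yaw -72.1 tilt [-0.001  0.002 -1.   ] w 1.003 g 0.0 F [ 0.8 -0.4 -0.2] t 0.1 q [-1.3   0.26  1.61  0.    1.27 -0.04]
```

Presumably every row needs "fingers".

Request:
step_arm(commands=[{"fingers": -1,"dx": 0.276,"dy": -0.34,"dz": 0,"roll": -41},{"fingers": -1,"dx": 0.276,"dy": -0.34,"dz": 0,"roll": -41},{"fingers": -1,"dx": 0.553,"dy": -0.68,"dz": 0.03,"roll": -83},{"fingers": -1,"dx": 0.553,"dy": -0.68,"dz": 0.03,"roll": -83},{"fingers": -1,"dx": 0.553,"dy": -0.68,"dz": 0.03,"roll": -83},{"fingers": -1,"dx": 0.553,"dy": -0.68,"dz": 0.03,"roll": -83},{"fingers": -1,"dx": 0.553,"dy": -0.68,"dz": 0.03,"roll": -83},{"fingers": -1,"dx": 0.553,"dy": -0.68,"dz": 0.03,"roll": -83}], squeeze=50)

```text
time: 1.1
tool_pos: [0.3883, -0.1748, 0.2161]
tcp_rot: [1.996, 2.426, 0.0]
wrist_force: [1.4, 0.3, -0.0]
width: 1.0
grip_force: 0.0
```

```bash
python3 go.py .5245 .1747 .14 11
```

```text
move [0.3166 0.201  0.0761] roll 0.1 | pos [ 0.3883 -0.1748  0.2161] yaw 11.1 tilt [ 0. -0. -1.] w 1.0 g 0.0 F [ 1.4  0.3 -0. ] t 1.1 q [-0.48 -0.21  2.12  0.    1.23 -0.68]
```

Request:
step_arm(commands=[{"fingers": 0,"dx": 0.317,"dy": 0.201,"dz": 0.066,"roll": 0},{"fingers": 0,"dx": 0.317,"dy": 0.201,"dz": 0.066,"roll": 0},{"fingers": 0,"dx": 0.317,"dy": 0.201,"dz": 0.066,"roll": 0},{"fingers": 0,"dx": 0.317,"dy": 0.201,"dz": 0.066,"roll": 0},{"fingers": 0,"dx": 0.317,"dy": 0.201,"dz": 0.066,"roll": 0},{"fingers": 0,"dx": 0.317,"dy": 0.201,"dz": 0.066,"roll": 0},{"fingers": 0,"dx": 0.317,"dy": 0.201,"dz": 0.066,"roll": 0},{"fingers": 0,"dx": 0.317,"dy": 0.201,"dz": 0.066,"roll": 0}])

```text
time: 2.1
tool_pos: [0.5251, 0.1725, 0.1495]
tcp_rot: [-1.999, -2.423, 0.003]
wrist_force: [0.8, -0.5, 0.3]
width: 0.498
grip_force: 0.0
```

```bash
python3 go.py .5245 .1747 .079 11;python3 - <<'E'
from h import *
im,d=read_camera("scene");cv2.imwrite("pics/s1.png",cv2.resize(im[150:390,120:420],None,fx=2.5,fy=2.5))
E
```

```text
move [ 0.0023 -0.0001  0.0705] roll -0.1 | pos [0.5251 0.1725 0.1495] yaw 10.9 tilt [-0.002 -0.001 -1.   ] w 0.498 g 0.0 F [ 0.8 -0.5  0.3] t 2.1 q [ 0.27  0.1   1.95 -0.    1.09  0.08]
```

View pics/s1.png

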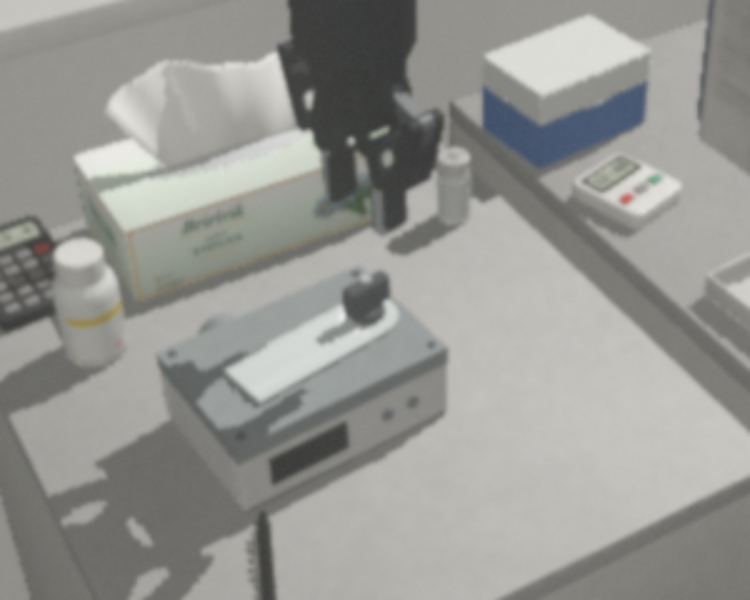

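The gripper hangs straight above the wing, which is at (367,295), and nothing is in the way of going down.

Request:
step_arm(commands=[{"fingers": 0,"dx": 0.002,"dy": 0,"dz": 0.04,"roll": 0},{"fingers": 0,"dx": 0.002,"dy": 0,"dz": 0.071,"roll": 0},{"fingers": 0,"dx": 0.002,"dy": 0,"dz": 0.071,"roll": 0},{"fingers": 1,"dx": 0.002,"dy": 0,"dz": 0.071,"roll": 0},{"fingers": 1,"dx": 0.002,"dy": 0,"dz": 0.071,"roll": 0},{"fingers": 1,"dx": 0.002,"dy": 0,"dz": 0.071,"roll": 0},{"fingers": 1,"dx": 0.002,"dy": 0,"dz": 0.071,"roll": 0},{"fingers": 1,"dx": 0.002,"dy": 0,"dz": 0.071,"roll": 0}])

```text
time: 3.15
tool_pos: [0.5249, 0.1737, 0.0814]
tcp_rot: [-2.001, -2.422, 0.002]
wrist_force: [-5.8, -2.9, 6.4]
width: 0.129
grip_force: 50.5
```

Request:
step_arm(commands=[{"fingers": 1,"roll": -9},{"fingers": 1,"roll": -18},{"fingers": 1,"roll": -27},{"fingers": 1,"roll": -36},{"fingers": 1,"roll": -45},{"fingers": 1,"roll": -54},{"fingers": 1,"roll": -61},{"fingers": 1,"roll": -61}])

```text
invalid input
```

Request:
step_arm(commands=[{"fingers": 1},{"fingers": 1},{"fingers": 0},{"fingers": 0},{"fingers": 0},{"fingers": 0,"dz": -0.04},{"fingers": 0,"dz": -0.09},{"fingers": 0,"dz": -0.13}])

```text
invalid input
```

```bash
python3 go.py .441 -.1655 .17 11
```

```text
move [-0.3174 -0.1464 -0.0881] roll -0.1 | pos [0.5249 0.1737 0.0814] yaw 10.9 tilt [-0.001 -0.001 -1.   ] w 0.129 g 50.5 F [-5.8 -2.9  6.4] t 3.15 q [ 0.27  0.18  2.01 -0.    0.96  0.09]
```

All five keys are needed in each row.

Request:
step_arm(commands=[{"fingers": 1,"dx": 0,"dy": 0,"dz": 0,"roll": -9},{"fingers": 1,"dx": 0,"dy": 0,"dz": 0,"roll": -18},{"fingers": 1,"dx": 0,"dy": 0,"dz": 0,"roll": -27},{"fingers": 1,"dx": 0,"dy": 0,"dz": 0,"roll": -36},{"fingers": 1,"dx": 0,"dy": 0,"dz": 0,"roll": -45},{"fingers": 1,"dx": 0,"dy": 0,"dz": 0,"roll": -54},{"fingers": 1,"dx": 0,"dy": 0,"dz": 0,"roll": -61},{"fingers": 1,"dx": 0,"dy": 0,"dz": 0,"roll": -61}])

```text
time: 4.15
tool_pos: [0.5261, 0.1748, 0.0814]
tcp_rot: [0.497, 3.1, 0.002]
wrist_force: [-3.8, 1.1, 7.0]
width: 0.123
grip_force: 50.6
```

Request:
step_arm(commands=[{"fingers": 1,"dx": 0,"dy": 0,"dz": 0,"roll": 0},{"fingers": 1,"dx": 0,"dy": 0,"dz": 0,"roll": 0},{"fingers": 0,"dx": 0,"dy": 0,"dz": 0,"roll": 0},{"fingers": 0,"dx": 0,"dy": 0,"dz": 0,"roll": 0},{"fingers": 0,"dx": 0,"dy": 0,"dz": 0,"roll": 0},{"fingers": 0,"dx": 0,"dy": 0,"dz": -0.04,"roll": 0},{"fingers": 0,"dx": 0,"dy": 0,"dz": -0.09,"roll": 0},{"fingers": 0,"dx": 0,"dy": 0,"dz": -0.13,"roll": 0}])

```text
time: 5.15
tool_pos: [0.5259, 0.1745, 0.2112]
tcp_rot: [0.496, 3.101, 0.001]
wrist_force: [0.7, -0.3, 1.0]
width: 0.499
grip_force: 0.0
```

```bash
python3 go.py .441 -.1655 .17 5
```

```text
move [-0.0253 -0.3495  0.041 ] roll 66.8 | pos [0.5259 0.1745 0.2112] yaw 71.8 tilt [ 0.001  0.    -1.   ] w 0.499 g 0.0 F [ 0.7 -0.3  1. ] t 5.15 q [ 0.28  0.05  1.89 -0.    1.2  -0.98]
```

Request:
step_arm(commands=[{"fingers": -0.2,"dx": -0.025,"dy": -0.35,"dz": 0.041,"roll": 67},{"fingers": -0.2,"dx": -0.025,"dy": -0.35,"dz": 0.041,"roll": 67},{"fingers": -0.2,"dx": -0.025,"dy": -0.35,"dz": 0.041,"roll": 67},{"fingers": -0.2,"dx": -0.025,"dy": -0.35,"dz": 0.041,"roll": 67},{"fingers": -0.2,"dx": -0.025,"dy": -0.35,"dz": 0.041,"roll": 67},{"fingers": -0.2,"dx": -0.025,"dy": -0.35,"dz": 0.041,"roll": 67},{"fingers": -0.2,"dx": -0.025,"dy": -0.35,"dz": 0.041,"roll": 67},{"fingers": -0.2,"dx": -0.025,"dy": -0.35,"dz": 0.041,"roll": 67}])

```text
time: 6.15
tool_pos: [0.44, -0.1666, 0.1682]
tcp_rot: [-2.127, -2.312, 0.0]
wrist_force: [-0.0, 0.4, 0.3]
width: 0.601
grip_force: 0.0
```

```bash
python3 go.py .441 -.1655 .042 5;python3 - <<'E'
from h import *
im,d,P=pts("top");np.save("top1.npy",P)
w=well(im,P);print(w)
a=cv2.resize(im[200:290,210:330],None,fx=5,fy=5,interpolation=2)
im2,d2,P2=pts("scene")
Q=P2[225:275,435:465].reshape(-1,3);Q=Q[(Q[:,2]>.057)&(Q[:,2]<.075)];print(len(Q),Q.mean(0) if len(Q) else 0)
# slot: pixels below the roof inside the well outline
c=np.array(w[0]);m=(np.linalg.norm(P[...,:2]-np.array([.5182,.2484]),axis=-1)<.032)&(P[...,2]<.056)&(P[...,2]>.02)
print("slot",m.sum(),cv2.minAreaRect(P[m][:,:2].astype(np.float32)),P[m].mean(0))
b=cv2.resize(im2[200:290,400:520],None,fx=5,fy=5,interpolation=2)
a=np.vstack([a,b[:150]]);cv2.imwrite("pics/c2.png",np.vstack([a[:450],b])[:900][:, :600] if 0 else np.hstack([cv2.resize(a[:450],(400,300)),cv2.resize(b,(400,300))]))
E
```

```text
move [0.0009 0.0011 0.1262] roll -0.2 | pos [ 0.44   -0.1666  0.1682] yaw 4.8 tilt [-0.  0. -1.] w 0.601 g 0.0 F [-0.   0.4  0.3] t 6.15 q [-0.41 -0.08  2.1   0.    1.12 -0.5 ]
((0.49737903475761414, 0.22456765174865723), (0.1560012698173523, 0.1602897047996521), 5.036810874938965)
123 [ 0.43942399 -0.16293257  0.06283789]
slot 320 ((0.5187857747077942, 0.2501215934753418), (0.028938762843608856, 0.05132019519805908), 4.575693130493164) [0.51912519 0.25069774 0.04306467]
```

View pics/c2.png

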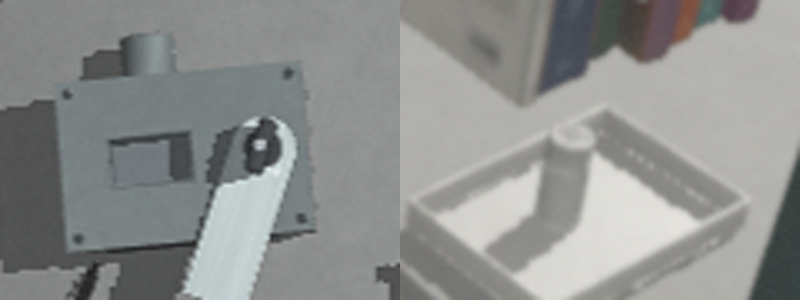

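The cover is well off the slot, which shows open at (150,160). The vial stands undisturbed in the tray at (570,175).

Request:
step_arm(commands=[{"fingers": -0.2,"dx": 0.001,"dy": 0.001,"dz": 0.06,"roll": 0},{"fingers": -0.2,"dx": 0.001,"dy": 0.001,"dz": 0.1,"roll": 0},{"fingers": -0.2,"dx": 0.001,"dy": 0.001,"dz": 0.126,"roll": 0},{"fingers": -0.2,"dx": 0.001,"dy": 0.001,"dz": 0.126,"roll": 0},{"fingers": 1,"dx": 0.001,"dy": 0.001,"dz": 0.126,"roll": 0},{"fingers": 1,"dx": 0.001,"dy": 0.001,"dz": 0.126,"roll": 0},{"fingers": 1,"dx": 0.001,"dy": 0.001,"dz": 0.126,"roll": 0},{"fingers": 1,"dx": 0.001,"dy": 0.001,"dz": 0.126,"roll": 0}], squeeze=40)

```text
time: 7.25
tool_pos: [0.4427, -0.1654, 0.0439]
tcp_rot: [2.123, 2.311, 0.002]
wrist_force: [-0.3, 0.8, 6.6]
width: 0.287
grip_force: 39.4
```

```bash
python3 go.py .5185 .249 .15 5
```

```text
move [ 0.4064  0.111  -0.1064] roll -0.1 | pos [ 0.4427 -0.1654  0.0439] yaw 4.9 tilt [ 0.003 -0.001 -1.   ] w 0.287 g 39.4 F [-0.3  0.8  6.6] t 7.25 q [-0.41  0.08  2.2   0.    0.86 -0.5 ]
```

Request:
step_arm(commands=[{"fingers": 1,"dx": 0,"dy": 0,"dz": -0.05,"roll": 0},{"fingers": 1,"dx": 0,"dy": 0,"dz": -0.11,"roll": 0},{"fingers": 1,"dx": 0.05,"dy": 0.014,"dz": -0.13,"roll": 0},{"fingers": 1,"dx": 0.1,"dy": 0.027,"dz": -0.13,"roll": 0},{"fingers": 1,"dx": 0.15,"dy": 0.041,"dz": -0.13,"roll": 0},{"fingers": 1,"dx": 0.2,"dy": 0.055,"dz": -0.13,"roll": 0},{"fingers": 1,"dx": 0.25,"dy": 0.069,"dz": -0.13,"roll": 0},{"fingers": 1,"dx": 0.3,"dy": 0.082,"dz": -0.13,"roll": 0}])

```text
time: 8.25
tool_pos: [0.4975, 0.1426, 0.1725]
tcp_rot: [2.125, 2.313, 0.001]
wrist_force: [0.6, -0.4, -0.6]
width: 0.294
grip_force: 39.2
```

```bash
python3 go.py .5185 .249 .165 5
```

```text
move [0.1042 0.03   0.0075] roll -0.1 | pos [0.4975 0.1426 0.1725] yaw 4.9 tilt [ 0.001 -0.    -1.   ] w 0.294 g 39.2 F [ 0.6 -0.4 -0.6] t 8.25 q [ 0.23  0.01  2.   -0.    1.13  0.15]
```

Request:
step_arm(commands=[{"fingers": 1,"dx": 0.05,"dy": 0.015,"dz": 0.0,"roll": 0},{"fingers": 1,"dx": 0.104,"dy": 0.03,"dz": 0.0,"roll": 0},{"fingers": 1,"dx": 0.104,"dy": 0.03,"dz": 0.03,"roll": 0},{"fingers": 1,"dx": 0.104,"dy": 0.03,"dz": 0.048,"roll": 0},{"fingers": 1,"dx": 0.104,"dy": 0.03,"dz": 0.048,"roll": 0}])

```text
time: 8.88
tool_pos: [0.5165, 0.2459, 0.122]
tcp_rot: [-2.124, -2.312, 0.007]
wrist_force: [-0.4, 0.0, -0.5]
width: 0.287
grip_force: 39.2
```

```bash
python3 go.py .5185 .249 .1 5;python3 - <<'E'
from h import *
im,d,P=pts("scene");np.save("s2.npy",P);cv2.imwrite("pics/s2.png",cv2.resize(im[200:340,160:340],None,fx=4,fy=4,interpolation=2))
# well fit from scene: roof band
z=P[...,2];m=((z>.058)&(z<.066)).astype(np.uint8);m[:,:170]=0;m[:,310:]=0;m[:240]=0;m[360:]=0
n,l,s,_=cv2.connectedComponentsWithStats(m);k=1+s[1:,4].argmax();print("roof",s[k],cv2.minAreaRect(P[l==k][:,:2].astype(np.float32)))
E
```

```text
move [0.003  0.0023 0.022 ] roll -0.2 | pos [0.5165 0.2459 0.122 ] yaw 4.8 tilt [-0.005 -0.002 -1.   ] w 0.287 g 39.2 F [-0.4  0.  -0.5] t 8.88 q [ 0.4   0.17  1.93 -0.    1.05  0.32]
roof [ 183  256   82   76 2645] ((0.5180412530899048, 0.22777189314365387), (0.11972595006227493, 0.16033239662647247), 4.882701873779297)
```

View pics/s2.png

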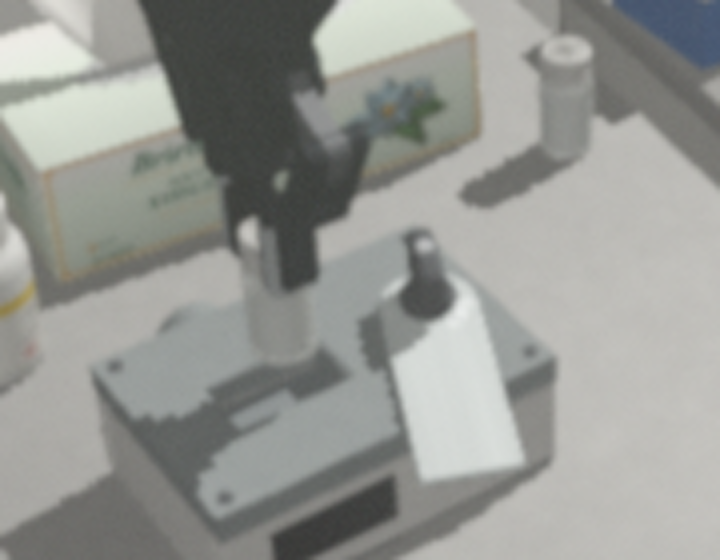

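Request:
step_arm(commands=[{"fingers": 1,"dx": 0.003,"dy": 0.002,"dz": 0.0,"roll": 0},{"fingers": 1,"dx": 0.003,"dy": 0.002,"dz": 0.0,"roll": 0},{"fingers": 1,"dx": 0.003,"dy": 0.002,"dz": 0.0,"roll": 0}])

```text
time: 9.3
tool_pos: [0.5208, 0.2503, 0.1252]
tcp_rot: [2.125, 2.313, 0.002]
wrist_force: [0.4, -0.2, -0.4]
width: 0.29
grip_force: 39.2
```

```bash
python3 go.py .5185 .249 .1 5;python3 - <<'E'
from h import *
from scipy.optimize import least_squares
im,d,P=pts("scene")
for r in ((.084,.1),(.1,.118)):
    Q=P[230:300,205:250].reshape(-1,3);Q=Q[(Q[:,2]>r[0])&(Q[:,2]<r[1])&(np.hypot(Q[:,0]-.517,Q[:,1]-.248)<.02)]
    f=least_squares(lambda c:np.hypot(Q[:,0]-c[0],Q[:,1]-c[1])-.0137,[.518,.249],loss="soft_l1",f_scale=.001);print("vial",len(Q),f.x,f.cost,"zmin",Q[:,2].min())
Q=P[230:330,190:270].reshape(-1,3);Q=Q[(Q[:,2]<.05)&(Q[:,2]>.03)&(np.hypot(Q[:,0]-.518,Q[:,1]-.249)<.035)];print(len(Q),cv2.minAreaRect(Q[:,:2].astype(np.float32)))
E
```

```text
move [-0.0012 -0.0025  0.0252] roll -0.2 | pos [0.5208 0.2503 0.1252] yaw 4.8 tilt [ 0.001  0.001 -1.   ] w 0.29 g 39.2 F [ 0.4 -0.2 -0.4] t 9.3 q [0.4  0.17 1.92 0.   1.05 0.32]
vial 108 [0.52096622 0.24958091] 2.7762403109619814e-05 zmin 0.08567777081653216
vial 150 [0.52139258 0.2495523 ] 5.621780239719698e-05 zmin 0.1004157046891363
196 ((0.5301118493080139, 0.24528217315673828), (0.018016844987869263, 0.04698100686073303), 5.483255386352539)
```

Request:
step_arm(commands=[{"fingers": 1,"dx": -0.001,"dy": -0.0025,"dz": 0.0,"roll": 0},{"fingers": 1,"dx": -0.001,"dy": -0.0025,"dz": 0.01,"roll": 0},{"fingers": 1,"dx": -0.001,"dy": -0.0025,"dz": 0.018,"roll": 0},{"fingers": 1,"dx": -0.001,"dy": -0.0025,"dz": 0.022,"roll": 0},{"fingers": 1,"dx": -0.001,"dy": -0.0025,"dz": 0.026,"roll": 0},{"fingers": 1,"dx": -0.001,"dy": -0.0025,"dz": 0.03,"roll": 0},{"fingers": 1,"dx": -0.001,"dy": -0.0025,"dz": 0.03,"roll": 0},{"fingers": 1,"dx": -0.001,"dy": -0.0025,"dz": 0.03,"roll": 0}])

```text
time: 10.35
tool_pos: [0.5183, 0.2492, 0.0941]
tcp_rot: [2.125, 2.313, 0.001]
wrist_force: [2.5, 0.5, 0.1]
width: 0.289
grip_force: 39.2
```

```bash
python3 go.py .5183 .249 .08 5
```

```text
move [-0.0002 -0.      0.0141] roll -0.1 | pos [0.5183 0.2492 0.0941] yaw 4.9 tilt [ 0.001  0.    -1.   ] w 0.289 g 39.2 F [2.5 0.5 0.1] t 10.35 q [ 0.41  0.2   1.95 -0.    0.99  0.32]
```

Request:
step_arm(commands=[{"fingers": 1,"dx": 0,"dy": 0.0007,"dz": 0.0,"roll": 0},{"fingers": 1,"dx": 0,"dy": 0.0007,"dz": 0.005,"roll": 0},{"fingers": 1,"dx": 0,"dy": 0.0007,"dz": 0.01,"roll": 0},{"fingers": 1,"dx": 0,"dy": 0.0007,"dz": 0.014,"roll": 0},{"fingers": 1,"dx": 0,"dy": 0.0007,"dz": 0.018,"roll": 0},{"fingers": 1,"dx": 0,"dy": 0.0007,"dz": 0.022,"roll": 0},{"fingers": 1,"dx": 0,"dy": 0.0007,"dz": 0.022,"roll": 0},{"fingers": 1,"dx": 0,"dy": 0.0007,"dz": 0.022,"roll": 0}])

```text
time: 11.35
tool_pos: [0.5184, 0.2492, 0.0725]
tcp_rot: [-2.125, -2.314, 0.0]
wrist_force: [-0.9, -0.8, 3.2]
width: 0.287
grip_force: 39.7
```

```bash
python3 go.py .5183 .249 .0715 5; python3 - <<'E'
from h import *
im,d,P=pts("scene");cv2.imwrite("pics/s3.png",cv2.resize(im[200:340,160:340],None,fx=4,fy=4,interpolation=2))
Q=P[225:310,200:255].reshape(-1,3);Q=Q[(np.hypot(Q[:,0]-.518,Q[:,1]-.249)<.016)];print(np.nanpercentile(Q[:,2],[1,10,50,90,99]))
E
```

```text
move [-0.0002 -0.0001  0.001 ] roll -0.1 | pos [0.5184 0.2492 0.0725] yaw 4.9 tilt [-0. -0. -1.] w 0.287 g 39.7 F [-0.9 -0.8  3.2] t 11.35 q [0.4  0.23 1.97 0.   0.95 0.32]
[0.05209933 0.05966958 0.08607133 0.16599438 0.18248619]
```

View pics/s3.png

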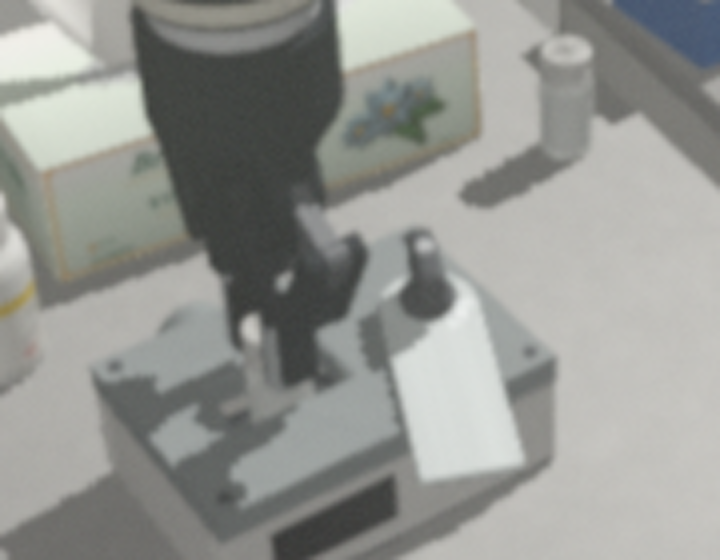

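Request:
step_arm(commands=[{"fingers": 1,"dx": 0,"dy": 0,"dz": 0.001,"roll": 0},{"fingers": 1,"dx": 0,"dy": 0,"dz": 0.0015,"roll": 0},{"fingers": 1,"dx": 0,"dy": 0,"dz": 0.0015,"roll": 0},{"fingers": 1,"dx": 0,"dy": 0,"dz": 0.0015,"roll": 0}])

```text
time: 11.9
tool_pos: [0.5184, 0.2492, 0.0708]
tcp_rot: [-2.125, -2.314, 0.0]
wrist_force: [-2.2, 0.1, 4.0]
width: 0.29
grip_force: 39.8
```

```bash
python3 - <<'E'
from h import *
F=[]
for i in range(8): read_camera("scene");s=read_state();F.append(s["wrist_force"])
print(np.mean(F,0),np.std(F,0),s["tool_pos"],s["grip_force"])
im,d,P=pts("scene")
Q=P[225:310,200:255].reshape(-1,3);k=im[225:310,200:255].reshape(-1,3).mean(1)
q=Q[(np.hypot(Q[:,0]-.518,Q[:,1]-.249)<.016)&(k>110)&(Q[:,2]>.063)];print("vial top z",np.sort(q[:,2])[-6:])
E
```

```text
[-1.92215341 -0.40373082  4.09154323] [0.32664202 0.68599243 0.49217012] [0.51845092 0.24917615 0.07079857] 39.863645369187
vial top z [0.09307595 0.09331953 0.09384484 0.09454543 0.09850912 0.12061697]
```

Request:
step_arm(commands=[{"fingers": 1,"dx": 0,"dy": -0.0004,"dz": 0.001,"roll": 0},{"fingers": 1,"dx": 0,"dy": -0.0004,"dz": 0.002,"roll": 0},{"fingers": 1,"dx": 0,"dy": -0.0004,"dz": 0.002,"roll": 0},{"fingers": 1,"dx": 0,"dy": -0.0004,"dz": 0.002,"roll": 0}])

```text
time: 12.85
tool_pos: [0.5185, 0.2493, 0.0694]
tcp_rot: [2.125, 2.314, 0.001]
wrist_force: [-3.1, -1.5, 7.8]
width: 0.29
grip_force: 40.3
```

```bash
python3 - <<'E'
from h import *
F=[]
for i in range(10): read_camera("scene");s=read_state();F.append(s["wrist_force"])
print(np.mean(F,0),np.std(F,0),s["tool_pos"],s["grip_force"])
E
```

```text
[-2.4430152 -0.6463368  7.3461087] [0.47428719 0.48993469 0.42800926] [0.51844193 0.24927827 0.06939216] 40.29093853197992
```

```bash
python3 -c "
from workcell import *
print(finish_job())"
```

```text
the job is handed in; nothing more can be done
None
```

The job is handed in, though the result wasn't reported back: the cover is swung off the slot (about 1.16 rad by my estimate), and the vial is upright in the slot with its cap still gripped at about 40 N. A jump in the push force to 7.3 N suggests the platform is at its lower stop; I never touched the other vial, the small bottle or the timer.

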